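# Sweep the lot board, heft the tins and show the full one

## Task

Get the lot of brad tins ready to show: first, before any tin goes on it, sweep all the wood chips off the lot board into the pan at its near end, pushing them with the sweeping block and not with the fingers, and let go of the block. Then heft the three identical closed tins, stand the two lighter ones upright on the swept board, and finish holding the heaviest one up, upright and still, about twenty centimetres above the table: do not put it down or let go of it, the program ends while the gripper holds it. Do not tip any tin over, and leave the ink bottle, the cotton reel and the candlestick where they are.

Things in the scene. Friction and masses are not known exactly. Their poses are not given: they have to be found in the camera images.
- lot_board: A plain pale wooden board, 240 mm along its x, 200 mm along its y, 22 mm thick, lying fixed on the table, no rim, with a sheet-metal chip pan joined to its near end (-x, towards the robot). Origin: centre of the board's underside, on the table; x points along the board away from the pan and the robot (board turned up to 0.15 rad), z up.
- pan_floor (a point): Centre of the chip pan's floor. The pan is as wide as the board and reaches from the board's near edge (board x = -120 mm) to board x = -210 mm; its floor is 3 mm above the table, 19 mm below the board's top, so chips pushed over the near edge drop in; its other three sides have walls 30 mm high. Axes as the board's.
- board_top (a point): Centre of the board's upper surface, 22 mm above the table; axes as the board's.
- sweep_block: The sweeping block: a wooden sole 40 mm (x) by 150 mm (y), 16 mm thick, with a rubber edge below and a wooden grip rib on top, 26 mm thick (x) by 110 mm long (y), from 16 to 48 mm above the underside; 0.16 kg. It lies on the far end of the board, roughly across it, with the chips between it and the pan. Origin: centre of its underside; y along its length, z up.
- chip_1: A split chip of dark wood, 32 x 18 x 12 mm, about 12 g, lying loose on the board. Origin: centre of its underside.
- chip_2: A split chip of dark wood, 28 x 22 x 11 mm, about 12 g, lying loose on the board. Origin: centre of its underside.
- chip_3: A split chip of dark wood, 34 x 16 x 13 mm, about 12 g, lying loose on the board. Origin: centre of its underside.
- chip_4: A split chip of dark wood, 26 x 20 x 10 mm, about 12 g, lying loose on the board. Origin: centre of its underside.
- tin_a: One of three round slip-lid tins that look exactly alike: bare tinplate with a plain brown paper band, lid never comes off, 58 mm across, 66 mm high. Origin: centre of the underside; z is the tin's upward axis. They stand upright on the table left of the board in a rough row running away from the robot, about 0.11 m apart. Brads shift slightly inside.
- tin_b: One of the three like tins (see tin_a). They differ only in how many brads are inside: each weighs 0.1 to 0.6 kg, and the heaviest outweighs the next by at least 0.15 kg. Which of them is the heaviest changes from one start to the next.
- tin_c: One of the three like tins (see tin_a). They differ only in how many brads are inside: each weighs 0.1 to 0.6 kg, and the heaviest outweighs the next by at least 0.15 kg. Which of them is the heaviest changes from one start to the next.
- ink_bottle: A square pale glass ink bottle with a black cap, 44 x 44 x 63 mm, standing past the far end of the board; to be left alone. Origin: centre of its underside.
- cotton_reel: A wooden reel of red cotton, 31 mm across, 42 mm high, standing to the left of the tins; to be left alone. Origin: centre of its underside.
- candlestick: A brass candlestick, 91 mm across the foot, 112 mm high, standing to the left of the tins; to be left alone. Origin: centre of its underside.
There are look-alikes about, which are no part of the job. What is shaped like the tin_c but purple is not meant. Leave any pink look-alike of the tin_b alone.

How it is judged (in metres and radians):
On the way:
1. all four chips are swept into the pan while no tin stands on the board yet (x of chip_1 in the frame of lot_board between -0.215 and -0.116 m and y of chip_1 in the frame of lot_board between -0.1 and 0.1 m and z of each of chip_1, chip_2, chip_3, chip_4 in the frame of lot_board below 0.02 m and x of chip_2 in the frame of lot_board between -0.215 and -0.116 m and y of chip_2 in the frame of lot_board between -0.1 and 0.1 m and x of chip_3 in the frame of lot_board between -0.215 and -0.116 m and y of chip_3 in the frame of lot_board between -0.1 and 0.1 m and x of chip_4 in the frame of lot_board between -0.215 and -0.116 m and y of chip_4 in the frame of lot_board between -0.1 and 0.1 m and contact force between each of tin_a, tin_b, tin_c and lot_board below 0.1 N), for 0.2 s.
At the end, for the whole second after the job is handed in: All four chips lie in the pan; the two lighter tins stand on the board (each weighing on it with less than 3.5 N), upright within 0.1 rad, still, free of the fingers; the heaviest is held still by the fingers, within 0.35 rad of upright, its underside over 0.15 m above the table (x of chip_1 in the frame of lot_board between -0.215 and -0.116 m and y of chip_1 in the frame of lot_board between -0.1 and 0.1 m and z of each of chip_1, chip_2, chip_3, chip_4 in the frame of lot_board below 0.02 m and x of chip_2 in the frame of lot_board between -0.215 and -0.116 m and y of chip_2 in the frame of lot_board between -0.1 and 0.1 m and x of chip_3 in the frame of lot_board between -0.215 and -0.116 m and y of chip_3 in the frame of lot_board between -0.1 and 0.1 m and x of chip_4 in the frame of lot_board between -0.215 and -0.116 m and y of chip_4 in the frame of lot_board between -0.1 and 0.1 m and ((height (world z) of tin_a above 0.15 m and contact force between tin_a and the fingers above 1 N and angle between tin_a's own z axis and vertical below 0.35 rad and linear speed of tin_a below 0.05 m/s and contact force between tin_a and lot_board below 0.1 N and contact force between tin_b and lot_board between 0.7 and 3.5 N and z of tin_b in the frame of board_top between -0.004 and 0.006 m and angle between each of tin_b, tin_c's own z axis and vertical below 0.1 rad and linear speed of each of tin_b, tin_c below 0.03 m/s and contact force between each of tin_b, tin_c and the fingers below 0.1 N and contact force between tin_c and lot_board between 0.7 and 3.5 N and z of tin_c in the frame of board_top between -0.004 and 0.006 m) or (height (world z) of tin_b above 0.15 m and contact force between tin_b and the fingers above 1 N and angle between tin_b's own z axis and vertical below 0.35 rad and linear speed of tin_b below 0.05 m/s and contact force between tin_b and lot_board below 0.1 N and contact force between tin_a and lot_board between 0.7 and 3.5 N and z of tin_a in the frame of board_top between -0.004 and 0.006 m and angle between each of tin_a, tin_c's own z axis and vertical below 0.1 rad and linear speed of each of tin_a, tin_c below 0.03 m/s and contact force between each of tin_a, tin_c and the fingers below 0.1 N and contact force between tin_c and lot_board between 0.7 and 3.5 N and z of tin_c in the frame of board_top between -0.004 and 0.006 m) or (height (world z) of tin_c above 0.15 m and contact force between tin_c and the fingers above 1 N and angle between tin_c's own z axis and vertical below 0.35 rad and linear speed of tin_c below 0.05 m/s and contact force between tin_c and lot_board below 0.1 N and contact force between tin_a and lot_board between 0.7 and 3.5 N and z of tin_a in the frame of board_top between -0.004 and 0.006 m and angle between each of tin_a, tin_b's own z axis and vertical below 0.1 rad and linear speed of each of tin_a, tin_b below 0.03 m/s and contact force between each of tin_a, tin_b and the fingers below 0.1 N and contact force between tin_b and lot_board between 0.7 and 3.5 N and z of tin_b in the frame of board_top between -0.004 and 0.006 m))); the arm keeps its last pose, push and grip.
It fails at once if a chip is touched by the fingers (contact force between the fingers and chip_1 above 0.5 N or contact force between the fingers and chip_2 above 0.5 N or contact force between the fingers and chip_3 above 0.5 N or contact force between the fingers and chip_4 above 0.5 N).
It fails at once if a tin is tipped over (angle between any of tin_a, tin_b, tin_c's own z axis and vertical above 0.8 rad).
It fails at once if the ink bottle, cotton reel or candlestick is moved more than 30 mm (distance of any of ink_bottle, cotton_reel, candlestick from where it was at the start of the episode above 0.03 m).
It also fails if it takes over 72 s, if anything falls off the work surface, if the arm or the gripper's body presses on something with over 40 N, if the wrist force passes 120 N, or if a joint passes its speed limit or range.

## Robot

A 6-joint arm with a two-finger parallel gripper is mounted at the origin on the work surface; the furniture and walls round the work are solid. World frame = base frame: x ahead of the robot, y to its left, z up, the work surface at z = 0. Lengths are in mm, angles in degrees, forces in N, time in s.
With the tool pointing down it reaches from about 350 to 850 mm from the base axis. Payload 8.1 kg.
Tool frame: the origin (TCP) lies at the very end of the fingers, on their centre line; the grasp point (between the pads) lies 19 mm behind it; z points along the fingers, y is the line along which they close (so a half turn about z gives the same grasp; the last joint's range is limited). The gripper opens to 85 mm and grips with 20 to 120 N. Pads are 22 mm wide; open, the fingers measure 114 mm over their backs; the gripper's body (76 mm by 85 mm) begins 54 mm behind the grasp point. The pads swing forward as they close: fully open they stand 13 mm farther back than shut.
Start: joints at [-72.559, 7.471, 85.268, -0, 87.261, -4.893], TCP at [228.022, -554.988, 231.292] pointing down, gripper open.
Joint ranges: [-169.43, 169.43], [-51.17, 129.36], [1.28, 143.12], [-76.62, 256.62], [0, 156.53], [-152.29, 152.29]. Speed limits (degrees/s): [136.94, 136.94, 159.86, 180, 180, 180].

## Interface

Orientations are given as [roll, pitch, yaw] about the fixed x, y, z axes, in that order (R = Rz(yaw) Ry(pitch) Rx(roll)).
In Python, from bench import sense, eyes, job, models gives the robot as it stands. The module is installed in compiled form; this text tells all that it offers.
- The arm moves only by the tool apply_moves, never from a script. Its argument "rows" is a list of rows, each a list of 6 numbers: the shift along the tool's x, y, z in mm, then the turn, a rotation vector about the tool's x, y, z in rad. In form: [[dx, dy, dz, rx, ry, rz], ...]. A call has exactly 5 rows; each row shifts and turns the commanded pose from where the row before left it, along the tool's axes as they then stand; what a row does not reach is not made up. A row lasts 1/8 s, in which the tool goes at most 62.5 mm and 10.7 degrees, less where a joint would pass 70% of its speed; a pose out of reach is approached as far as the arm can. A call is refused whole if a number of a shift passes 62.5 or a number of a turn 0.188, either way. A call with a gripper value outside its range is refused whole. "fingers" is the finger opening in mm, from 0 to 85.4, set as the call begins (left out, the last holds). The fingers move at their own pace and stop on an object; "grip_force" is the grip in N (left out, the last holds). Time passes only in rows, so rows that do not move let the fingers close, or fill a call up. It gives the time, the measured TCP pose, the force, the opening and the grip force at its end, in the units of the state.
- sense(): the state, without advancing time (a new reading comes with each control period).
- eyes.snapshot(name): name is "scene" or "top" or "wrist"; returns (picture, depth): 480x640x3 uint8, red, green, blue; 480x640 float32, mm along the optical axis (not along the pixel's ray), 0 where there is no reading.
- eyes.get_calibration(name): a dict with "intrinsics" (3x3 intrinsics, pixels), "R" (3x3) and "t" (3): a world point X has camera coordinates R X + t; the wrist camera has in their place "mount" (4x4, takes a point from camera to tool coordinates, whose origin is the TCP and whose axes are the flange's). Camera axes: x right, y down, z forward; pixel columns grow to the right and rows downward; lengths in mm; the calibration is good to about 2 mm. The wrist camera is an equidistant fisheye: a pixel r from the principal point sees the ray r / f radians off the axis. A picture is of the moment at which its call begins: read the wrist's pose just before it. get_calibration takes no time and is no camera call.
- job.hand_in(): hands the job in; it is judged then, once.
Trained networks look in the newest picture that a camera, given by its name, has taken for a name from the list of things; names that differ only in an ending like _2 or _b are one class to them, and where a whole thing is asked for, a point or a joint stands for the part that bears it (a point fixed in the world has none). Each returns a list of dicts, best first, with "confidence" (0 to 1); they miss things now and then, are a little off and sometimes report something else, mostly with a low value. They report only what shows in the picture. A call takes as long as a camera call. They do not tell look-alikes from the thing itself.
- models.boxes_of(name, camera): "xyz" ([x, y, z] in mm, in world coordinates, good to about 4 mm: the middle of the surface that is visible of it).
- models.cut_out(name, camera): "pixels" (480x640 bool, what is visible of it).
- models.place_of(name, camera): "xyz" ([x, y, z] in mm, in world coordinates, good to about 4 mm: a listed point, or the origin of a listed thing).
The state is a dict: "time": time; "joint_pos": joint angles; "qd": joint speeds; "joint_efforts": joint torques, N m; "tool_pos": TCP position; "tcp_rot": TCP orientation; "ft_force": force on the tool from outside, world axes, zero at the start; "wrist_torque": the same for the moment, N m; "finger_gap": finger opening in mm; "grip_force": force on a finger pad.
Only numpy, scipy, OpenCV 4.12 (cv2) and the standard library are available. Lean on these libraries where they do the work, as an engineer would, in place of code of your own. Each camera call takes 0.05 s, during which the arm holds its last target. There are 200 camera calls.

## Working session

There is one attempt and no reset: what is moved stays moved. The work goes in short steps, Python scripts to look and compute and a tool call to move; the robot and the scene stay as the last step left them, time stands still between calls to the robot, and variables do not carry over. Pictures are saved under pics/ and viewed, at most 10 in all, crops included, and the job is handed in when it is done.

Besides the shell and the picture viewer there is one more tool, called after "Emit:" as name(argument=value, ...) on one line, values as JSON. apply_moves: Moves the arm, as the interface text tells. Its arguments: {"type":"object","properties":{"rows":{"type":"array"},"fingers":{"type":"number"},"grip_force":{"type":"number"}},"required":["rows"]}

```bash
mkdir -p pics
cat > h.py <<'E'
import numpy as np, cv2
from bench import sense, eyes, job, models
def snap(n,f=None):
    p,d=eyes.snapshot(n)
    if f: cv2.imwrite('pics/'+f,p[:,:,::-1])
    return p,d
def pts(n,d,mask):
    c=eyes.get_calibration(n);K=np.array(c['intrinsics']);R=np.array(c['R']);t=np.array(c['t']).ravel()
    v,u=np.nonzero(mask&(d>0));z=d[v,u]
    P=np.stack([(u-K[0,2])/K[0,0]*z,(v-K[1,2])/K[1,1]*z,z],1)
    return (P-t)@R
E
python3 - <<'E'
from h import *
s=sense();print({k:np.round(v,2).tolist() for k,v in s.items()})
for c in('top','scene'):
    snap(c,c+'1.png')
    for n in ['lot_board','pan_floor','sweep_block','chip_1','tin_a','ink_bottle','cotton_reel','candlestick']:
        print(c,n,[(np.round(r['xyz']).tolist(),round(r['confidence'],2)) for r in models.place_of(n,c)])
E
```

```text
{'time': 0.0, 'joint_pos': [-72.56, 7.51, 85.33, -0.0, 87.26, -4.89], 'qd': [0.0, -0.0, 0.05, -0.02, -0.04, -0.03], 'joint_efforts': [0.0, -56.94, -50.06, -0.0, 0.01, 0.0], 'tool_pos': [227.85, -554.47, 230.26], 'tcp_rot': [-179.9, -0.01, 22.33], 'ft_force': [-0.32, -0.19, -0.81], 'wrist_torque': [0.02, -0.0, 0.03], 'grip_force': 0.0, 'finger_gap': 85.46}
top lot_board [([559.0, -103.0, -3.0], 0.94)]
top pan_floor [([393.0, -80.0, 3.0], 0.87), ([646.0, -101.0, 23.0], 0.65)]
top sweep_block [([647.0, -101.0, 27.0], 0.71)]
top chip_1 [([572.0, -72.0, 21.0], 0.54), ([500.0, -122.0, 24.0], 0.52), ([546.0, -134.0, 20.0], 0.52), ([516.0, -50.0, 22.0], 0.44)]
top tin_a [([370.0, 226.0, -1.0], 0.96), ([332.0, 141.0, -0.0], 0.83), ([562.0, 127.0, -0.0], 0.78), ([465.0, 128.0, 2.0], 0.62)]
top ink_bottle [([783.0, -48.0, -0.0], 0.67)]
top cotton_reel [([396.0, -78.0, 3.0], 0.74), ([644.0, -98.0, 26.0], 0.66), ([602.0, 303.0, 0.0], 0.55)]
top candlestick [([667.0, 258.0, -3.0], 0.85), ([462.0, 132.0, 5.0], 0.4)]
scene lot_board [([556.0, -104.0, 4.0], 0.73)]
scene pan_floor [([396.0, -82.0, 8.0], 0.87)]
scene sweep_block [([642.0, -107.0, 24.0], 0.76)]
scene chip_1 [([519.0, -53.0, 21.0], 0.61), ([546.0, -136.0, 21.0], 0.6), ([575.0, -79.0, 27.0], 0.5), ([501.0, -123.0, 21.0], 0.42), ([559.0, -101.0, 22.0], 0.39)]
scene tin_a [([468.0, 132.0, 4.0], 0.92), ([332.0, 139.0, 0.0], 0.86), ([675.0, 145.0, -4.0], 0.8), ([567.0, 126.0, 3.0], 0.69), ([362.0, 224.0, 2.0], 0.65)]
scene ink_bottle []
scene cotton_reel []
scene candlestick [([671.0, 256.0, -2.0], 0.88)]
```

View pics/top1.png

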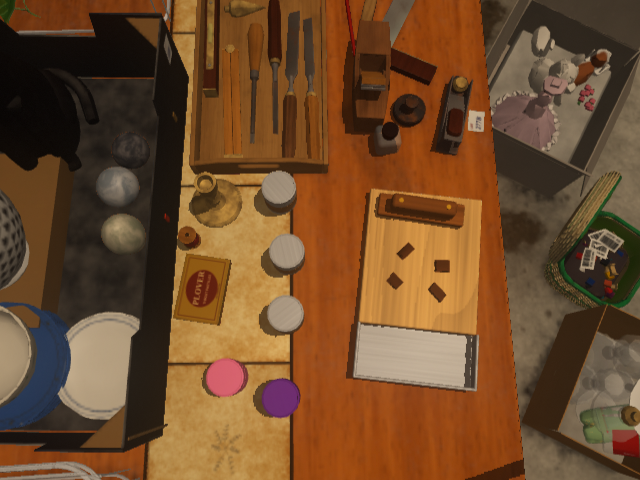

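Run:
```python
from h import *
from scipy.ndimage import label
p,d=snap('top')
P=pts('top',d,d>0)
def rep(n,m):
    q=P[m];
    r=cv2.minAreaRect(q[:,:2].astype(np.float32)); print(n,len(q),np.round(q.mean(0),1),np.round(r[0],1),np.round(r[1],1),round(r[2],1))
x,y,z=P.T
B=(x>360)&(x<720)&(y>-240)&(y<30)
rep('rib',B&(z>40)&(z<58)&(x>600))
rep('board',B&(z>17)&(z<27))
T=(z>60)&(z<75)
for a in [(370,226),(332,140),(465,130),(565,127),(675,145)]:
    m=T&(np.hypot(x-a[0],y-a[1])<45)
    if m.sum()>10: rep('tin',m); 
c=eyes.get_calibration('top');print(c)
```

```text
rib 232 [ 632.6 -101.2   48.2] [ 640.7 -104.3] [144.7  35.9] 81.9
board 12961 [ 538.4 -103.8   21.7] [514.8 -99.5] [201.4 326.7] 83.0
tin 1151 [363.  222.9  65.6] [363.  223.1] [58.2 56.4] 89.5
tin 1167 [330.9 135.9  65.7] [331.1 135.7] [57.9 56.9] 89.4
tin 1053 [462.  128.7  65.7] [462.5 128.8] [58.1 57.7] 88.7
tin 982 [564.5 126.6  65.6] [564.9 126.8] [57.9 57.9] 64.3
tin 913 [675.4 140.8  65.7] [676.  140.8] [58.5 57.9] 35.3
{'intrinsics': array([[535.21690226,   0.        , 317.43729956],
       [  0.        , 535.21690226, 244.17159549],
       [  0.        ,   0.        ,   1.        ]]), 'R': array([[-0.01148398, -0.99992131,  0.00504931],
       [-0.97282609,  0.0100047 , -0.2313208 ],
       [ 0.23125208, -0.00756858, -0.97286443]]), 't': array([ 81.62057425, 574.3618679 , 818.23295667])}
```

The top view shows the board at pixels (360–480, 190–335) with the pan below it, the block at (420,208) and the four chips at (405,251), (442,266), (395,281) and (437,292). The real tins are at (279,190), (287,253) and (285,314). The pink one (226,377) and the purple one (281,397) are decoys.

Run:
```python
from h import *
p,d=snap('top')
P=pts('top',d,np.ones_like(d,bool)); x,y,z=P.T
def rep(n,m):
    q=P[m]
    if len(q)<5: return print(n,len(q))
    r=cv2.minAreaRect(q[:,:2].astype(np.float32)); print(n,len(q),np.round(q.mean(0),1),np.round(r[0],1),np.round(r[1],1),round(r[2],1))
B=(x>580)&(x<720)&(y>-240)&(y<30)
rep('ribtop',B&(z>64)&(z<76)); rep('soletop',B&(z>33)&(z<43)); rep('ribside',B&(z>43)&(z<64)); rep('all',B&(z>32)); rep('hi',B&(z>76))
b=(x>400)&(x<720)&(y>-240)&(y<30)&(abs(z-22)<2.5); rep('board',b)
H=(x>700)&(x<760)&(y>60)&(y<200)&(z>10); rep('tray',H); q=P[H]; print(q.min(0),q.max(0))
for xx in range(690,780,8):
    m=(abs(x-xx)<4)&(y>90)&(y<180); print(xx,round(z[m].max(),0),end=' ')
print()
C=(x>470)&(x<600)&(y>-200)&(y<0)&(z>28)&(z<45); rep('chips',C)
a=np.deg2rad(-7);c,s=np.cos(a),np.sin(a);q=P[C]-[559,-104.5,0]
print('chips board frame',np.round([(q[:,0]*c+q[:,1]*s).min(),(q[:,0]*c+q[:,1]*s).max(),(-q[:,0]*s+q[:,1]*c).min(),(-q[:,0]*s+q[:,1]*c).max()]))
C=(np.hypot(x-560,y-290)<110)&(z>20);rep('reel etc',C&(x<640))
C=(x>600)&(x<740)&(y>190)&(y<330)&(z>3);rep('cs',C);rep('cstop',C&(z>90))
```

```text
ribtop 916 [ 641.7 -105.3   69. ] [ 642.5 -105.5] [109.6  26.3] 81.6
soletop 824 [636.2 -99.8  37.4] [ 642.5 -105.6] [150.   40.6] 80.8
ribside 264 [632.1 -99.8  54.9] [ 641.3 -112.3] [124.   29.8] 78.8
all 2028 [ 637.9 -102.2   53.9] [ 620.4 -102. ] [150.   85.2] 80.8
hi 0
board 11278 [ 539.3 -104.1   21.8] [ 547.7 -103.6] [199.8 259.3] 83.0
tray 1420 [730.6 125.5  39.5] [730.1 129.8] [ 59.7 139.7] 0.4
[700.06231531  60.00056541  10.00830105] [759.98857138 199.62706989  68.55325143]
690 70.0 698 70.0 706 68.0 714 4.0 722 62.0 730 63.0 738 52.0 746 38.0 754 37.0 762 40.0 770 41.0 778 39.0 
chips 493 [ 534.9 -103.2   30.7] [ 527.5 -108.2] [112.9  82.1] 65.1
chips board frame [-72.  23. -70.  54.]
reel etc 7191 [538.1 309.2  63.9] [546.9 303.2] [210.  142.6] 33.1
cs 5576 [674.4 282.8  58.2] [669.4 259.9] [138.1 140.2] 89.3
cstop 1673 [668.2 307.6 121.4] [669.2 284. ] [ 88.9 139.7] 88.8
```

```bash
cat >> h.py <<'E'
from scipy.spatial.transform import Rotation as Ro
def plan(tgt,yaw,n,start=None):
    """n rows to world tgt (mm), tool down at yaw; start=(pos,yaw) or measured"""
    if start is None:
        s=sense(); p=np.array(s['tool_pos'],float); R=Ro.from_euler('xyz',s['tcp_rot'],degrees=True)
    else: p=np.array(start[0],float); R=Ro.from_euler('xyz',[180,0,start[1]],degrees=True)
    p0=p.copy(); G=Ro.from_euler('xyz',[180,0,yaw],degrees=True); w=(R.inv()*G).as_rotvec()/n
    rows=[]
    for i in range(n):
        q=p0+(np.array(tgt)-p0)*(i+1)/n
        sh=R.inv().apply(q-p); r=np.r_[np.round(sh,1),np.round(w,3)]; rows.append((r+0).tolist())
        p=p+R.apply(r[:3]); R=R*Ro.from_rotvec(r[3:])
    for i in range(0,n,5): print(rows[i:i+5])
E
python3 - <<'E'
from h import *
plan([642.5,-105.5,130],81,15)
E
```

```text
[[36.9, -17.2, 6.8, 0.0, 0.0, -0.068], [38.1, -14.7, 6.7, 0.0, 0.0, -0.068], [38.9, -12.0, 6.8, 0.0, 0.0, -0.068], [39.7, -9.4, 6.7, 0.0, 0.0, -0.068], [40.2, -6.7, 6.8, 0.0, 0.0, -0.068]]
[[40.6, -3.9, 6.7, 0.0, 0.0, -0.068], [40.7, -1.1, 6.8, 0.0, 0.0, -0.068], [40.7, 1.6, 6.7, 0.0, 0.0, -0.068], [40.6, 4.4, 6.8, 0.0, 0.0, -0.068], [40.1, 7.1, 6.7, 0.0, 0.0, -0.068]]
[[39.6, 9.9, 6.8, 0.0, 0.0, -0.068], [38.8, 12.5, 6.7, 0.0, 0.0, -0.068], [37.8, 15.1, 6.8, 0.0, 0.0, -0.068], [36.8, 17.6, 6.7, 0.0, 0.0, -0.068], [35.4, 20.1, 6.8, 0.0, 0.0, -0.068]]
```

Emit:
apply_moves(rows=[[37, -17, 7, 0, 0, -0.068], [38, -15, 7, 0, 0, -0.068], [39, -12, 7, 0, 0, -0.068], [40, -9, 7, 0, 0, -0.068], [40, -7, 7, 0, 0, -0.068]], fingers=60)

```text
time: 1.62
tool_pos: [367.2, -404.1, 196.2]
tcp_rot: [180.0, -0.0, 41.9]
ft_force: [0.6, 0.1, 0.8]
finger_gap: 60.0
grip_force: 0.0
```

Emit:
apply_moves(rows=[[41, -4, 7, 0, 0, -0.068], [41, -1, 7, 0, 0, -0.068], [41, 2, 7, 0, 0, -0.068], [41, 4, 7, 0, 0, -0.068], [40, 7, 7, 0, 0, -0.068]])

```text
time: 2.25
tool_pos: [506.2, -253.2, 161.2]
tcp_rot: [180.0, 0.0, 61.4]
ft_force: [0.0, -1.1, -0.5]
finger_gap: 60.2
grip_force: 0.0
```

Emit:
apply_moves(rows=[[40, 10, 7, 0, 0, -0.068], [39, 12, 7, 0, 0, -0.068], [38, 15, 7, 0, 0, -0.068], [37, 18, 7, 0, 0, -0.068], [35, 20, 7, 0, 0, -0.068]])

```text
time: 2.88
tool_pos: [644.5, -102.7, 126.1]
tcp_rot: [180.0, 0.0, 80.9]
ft_force: [-0.5, -0.9, -0.5]
finger_gap: 60.1
grip_force: 0.0
```

Run:
```python
from h import *
s=sense();print(s['time'],s['tool_pos'],s['tcp_rot'],s['ft_force'])
plan([642.5,-105.5,49],81,5)
```

```text
2.875 [ 644.45824269 -102.72817862  126.11167156] [1.79987904e+02 2.97814144e-03 8.09081257e+01] [-0.52515537 -0.88745808 -0.49819994]
[[-0.6, -0.3, 15.4, 0.0, 0.0, 0.0], [-0.6, -0.3, 15.4, 0.0, 0.0, 0.0], [-0.6, -0.3, 15.5, 0.0, 0.0, 0.0], [-0.6, -0.3, 15.4, 0.0, 0.0, 0.0], [-0.6, -0.3, 15.4, 0.0, 0.0, 0.0]]
```

Emit:
apply_moves(rows=[[-1, 0, 15.5, 0, 0, 0], [-1, 0, 15.5, 0, 0, 0], [-1, 0, 15.5, 0, 0, 0], [0, -1, 15.5, 0, 0, 0], [0, -1, 15.5, 0, 0, 0]])

```text
time: 3.5
tool_pos: [640.7, -107.0, 47.7]
tcp_rot: [-180.0, 0.0, 80.7]
ft_force: [-0.4, -0.0, -0.9]
finger_gap: 59.8
grip_force: 0.0
```

Emit:
apply_moves(rows=[[0, 0, 0, 0, 0, 0], [0, 0, 0, 0, 0, 0], [0, 0, 0, 0, 0, 0], [0, 0, 0, 0, 0, 0], [0, 0, 0, 0, 0, 0]], fingers=10, grip_force=50)

```text
time: 4.12
tool_pos: [641.5, -106.5, 49.4]
tcp_rot: [179.9, 0.0, 80.8]
ft_force: [-0.1, 0.4, 1.1]
finger_gap: 24.9
grip_force: 50.6
```

Run:
```python
from h import *
s=sense();print(s['time'],s['tool_pos'],s['tcp_rot'],s['ft_force'],s['finger_gap'],s['grip_force'])
a=np.deg2rad(-7);c,s_=np.cos(a),np.sin(a)
f=lambda bx,by:(559+bx*c-by*s_,-105+bx*s_+by*c)
z=s['tool_pos'][2]
print(f(60,2),f(-128,0),z)
plan([*f(55,1),z],83,5)
plan([*f(-128,0),z],83,10,([*f(55,1),z],83))
p,d=snap('wrist','w1.png')
```

```text
4.125 [ 641.47379739 -106.51368182   49.36101504] [1.79949825e+02 4.32677965e-03 8.07779940e+01] [-0.13500267  0.43028482  1.07736535] 24.942319360671117 50.56875944137573
(np.float64(618.7965077852896), np.float64(-110.3270683010262)) (np.float64(431.9540925899108), np.float64(-89.40072404414113)) 49.361015035507826
[[-1.7, -5.3, 0.0, 0.0, 0.0, -0.008], [-1.7, -5.4, 0.0, 0.0, 0.0, -0.008], [-1.6, -5.4, 0.0, 0.0, 0.0, -0.008], [-1.6, -5.4, 0.0, 0.0, 0.0, -0.008], [-1.6, -5.4, 0.0, 0.0, 0.0, -0.008]]
[[-0.1, -18.3, 0.0, 0.0, 0.0, 0.0], [-0.1, -18.3, 0.0, 0.0, 0.0, 0.0], [-0.1, -18.3, 0.0, 0.0, 0.0, 0.0], [-0.1, -18.3, 0.0, 0.0, 0.0, 0.0], [-0.1, -18.3, 0.0, 0.0, 0.0, 0.0]]
[[-0.1, -18.3, 0.0, 0.0, 0.0, 0.0], [-0.1, -18.3, 0.0, 0.0, 0.0, 0.0], [-0.1, -18.3, 0.0, 0.0, 0.0, 0.0], [-0.1, -18.3, 0.0, 0.0, 0.0, 0.0], [-0.1, -18.3, 0.0, 0.0, 0.0, 0.0]]
```

Emit:
apply_moves(rows=[[-1.6, -5.4, 0, 0, 0, -0.008], [-1.6, -5.4, 0, 0, 0, -0.008], [-1.6, -5.4, 0, 0, 0, -0.008], [-1.6, -5.4, 0, 0, 0, -0.008], [-1.6, -5.4, 0, 0, 0, -0.008]])

```text
time: 4.8
tool_pos: [613.4, -110.6, 49.4]
tcp_rot: [179.9, -0.0, 83.1]
ft_force: [2.8, 0.5, 4.6]
finger_gap: 25.0
grip_force: 50.9
```

Emit:
apply_moves(rows=[[0, -12, 0, 0, 0, 0], [0, -12, 0, 0, 0, 0], [0, -12, 0, 0, 0, 0], [0, -12, 0, 0, 0, 0], [0, -12, 0, 0, 0, 0]])

```text
time: 5.42
tool_pos: [553.4, -103.4, 49.3]
tcp_rot: [179.9, 0.0, 83.1]
ft_force: [3.4, -0.3, 5.6]
finger_gap: 25.1
grip_force: 51.1
```

Run:
```python
from h import *
s=sense();print(s['time'],s['tool_pos'],s['tcp_rot'],s['ft_force'],s['finger_gap'])
p,d=snap('top'); cv2.imwrite('pics/t2.png',cv2.resize(p[150:420,330:520,::-1],None,fx=2.2,fy=2.2))
```

```text
5.425 [ 553.39392638 -103.37650048   49.31172723] [1.79921346e+02 1.86027849e-02 8.30605232e+01] [ 3.42283172 -0.27944219  5.64124781] 25.07138713496171
```

View pics/t2.png

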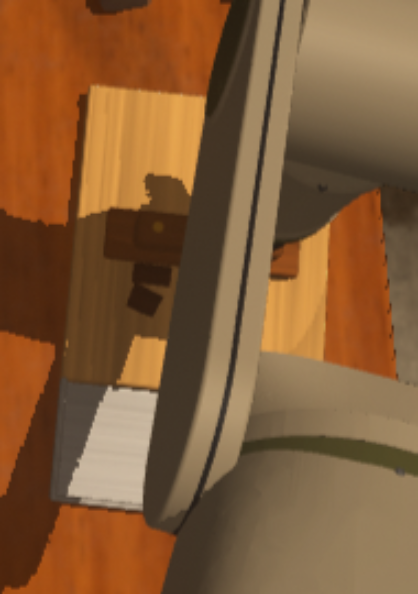

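The block (crop 200,240) is pushing the chips ahead of it, with two visible at about (147,285). The sweep continues.

Emit:
apply_moves(rows=[[0, -12, 0, 0, 0, 0], [0, -12, 0, 0, 0, 0], [0, -12, 0, 0, 0, 0], [0, -12, 0, 0, 0, 0], [0, -12, 0, 0, 0, 0]])

```text
time: 6.1
tool_pos: [493.9, -96.1, 49.3]
tcp_rot: [179.9, 0.0, 83.1]
ft_force: [4.8, -0.1, 6.4]
finger_gap: 25.1
grip_force: 51.2
```

Emit:
apply_moves(rows=[[0, -13, 0, 0, 0, 0], [0, -13, 0, 0, 0, 0], [0, -13, 0, 0, 0, 0], [0, -13, 0, 0, 0, 0], [0, -13, 0, 0, 0, 0]])

```text
time: 6.72
tool_pos: [429.5, -88.3, 49.2]
tcp_rot: [179.9, 0.0, 83.1]
ft_force: [3.1, -0.8, 6.9]
finger_gap: 25.1
grip_force: 51.3
```

Emit:
apply_moves(rows=[[0, -2, 0, 0, 0, 0], [0, 5, 0, 0, 0, 0], [0, 30, 0, 0, 0, 0], [0, 45, 0, 0, 0, 0], [0, 45, 0, 0, 0, 0]])

```text
time: 7.35
tool_pos: [550.4, -102.9, 49.0]
tcp_rot: [-179.8, 0.0, 83.1]
ft_force: [-17.8, 2.7, 34.6]
finger_gap: 25.1
grip_force: 55.6
```

Emit:
apply_moves(rows=[[0, 40, 0, 0, 0, 0], [0, 30, 0, 0, 0, 0], [0, 15, 0, 0, 0, 0], [0, 0, 0, 0, 0, 0], [0, 0, 0, 0, 0, 0]])

```text
time: 7.98
tool_pos: [636.1, -113.4, 49.1]
tcp_rot: [180.0, 0.0, 83.1]
ft_force: [4.4, -0.7, 4.7]
finger_gap: 24.7
grip_force: 51.7
```

Run:
```python
from h import *
s=sense();print(s['time'],s['tool_pos'],s['tcp_rot'],s['ft_force'],s['finger_gap'])
p,d=snap('top'); cv2.imwrite('pics/t3.png',cv2.resize(p[150:420,330:520,::-1],None,fx=2.2,fy=2.2))
print([(np.round(r['xyz']).tolist(),round(r['confidence'],2)) for r in models.place_of('chip_1','top')])
```

```text
7.975 [ 636.09590268 -113.42234892   49.05644144] [1.79954724e+02 1.38153092e-02 8.30648074e+01] [ 4.36425075 -0.72776572  4.73350736] 24.66900205191618
[([435.0, -50.0, 10.0], 0.61), ([415.0, -46.0, 10.0], 0.58), ([564.0, 127.0, 0.0], 0.44)]
```

View pics/t3.png

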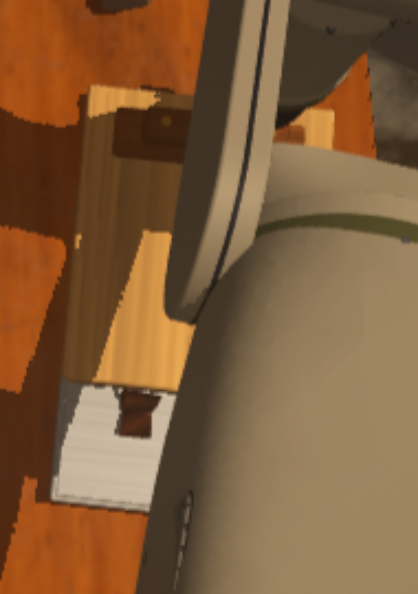

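Run:
```python
from h import *
p,d=snap('scene','s2.png')
print([(np.round(r['xyz']).tolist(),round(r['confidence'],2)) for r in models.place_of('chip_1','scene')])
```

```text
[([442.0, -55.0, 14.0], 0.68), ([381.0, -113.0, 6.0], 0.57), ([420.0, -48.0, 14.0], 0.5), ([403.0, -116.0, 1.0], 0.39)]
```

View pics/s2.png

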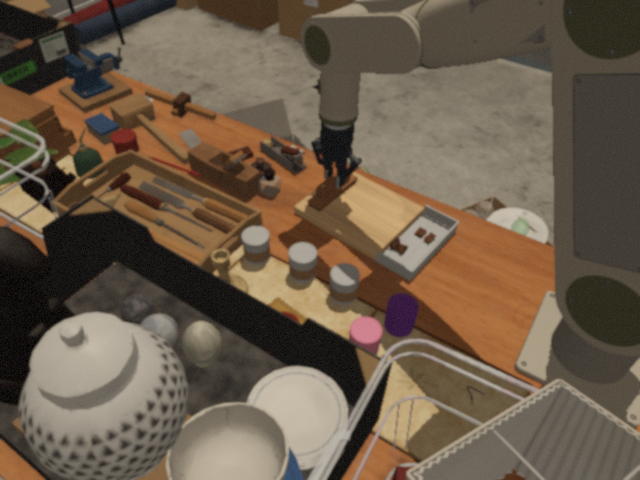

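The scene view shows the board clear and the chips in the pan around (398,245), (423,235) and (430,240). I'll let go of the block at the far end and check the pan again from above.

Emit:
apply_moves(rows=[[0, 5, 0, 0, 0, 0], [0, 5, 0, 0, 0, 0], [0, 2, 0, 0, 0, 0], [0, 0, 0, 0, 0, 0], [0, 0, 0, 0, 0, 0]])

```text
time: 8.8
tool_pos: [646.1, -114.5, 49.1]
tcp_rot: [-179.8, 0.0, 83.1]
ft_force: [-6.7, 0.3, 13.9]
finger_gap: 24.7
grip_force: 53.0
```

Emit:
apply_moves(rows=[[0, 0, 0, 0, 0, 0], [0, 0, 0, 0, 0, 0], [0, 0, -10, 0, 0, 0], [0, 0, -40, 0, 0, 0], [0, 0, -50, 0, 0, 0]], fingers=75)

```text
time: 9.43
tool_pos: [646.7, -114.4, 148.6]
tcp_rot: [-179.8, -0.0, 83.1]
ft_force: [0.6, 0.5, 1.0]
finger_gap: 75.1
grip_force: 0.0
```

Run:
```python
from h import *
s=sense();print(s['time'],s['tool_pos'],s['tcp_rot'],s['ft_force'],s['finger_gap'])
plan([462.5,129,140],83,10)
```

```text
9.425 [ 646.69610674 -114.36163535  148.60836826] [-1.79805768e+02 -2.53009915e-02  8.30691262e+01] [0.61379884 0.51510283 0.99716808] 75.05478469614768
[[21.9, -21.2, 0.9, 0.0, 0.0, 0.0], [22.0, -21.2, 1.0, 0.0, 0.0, 0.0], [21.9, -21.3, 0.9, 0.0, 0.0, 0.0], [21.9, -21.2, 1.0, 0.0, 0.0, 0.0], [22.0, -21.2, 0.9, 0.0, 0.0, 0.0]]
[[21.9, -21.2, 1.0, 0.0, 0.0, 0.0], [21.9, -21.2, 0.9, 0.0, 0.0, 0.0], [22.0, -21.2, 0.9, 0.0, 0.0, 0.0], [21.9, -21.3, 1.0, 0.0, 0.0, 0.0], [22.0, -21.2, 0.9, 0.0, 0.0, 0.0]]
```

Emit:
apply_moves(rows=[[22, -21, 1, 0, 0, 0], [22, -21, 1, 0, 0, 0], [22, -21, 1, 0, 0, 0], [22, -21, 1, 0, 0, 0], [22, -21, 1, 0, 0, 0]], fingers=80)

```text
time: 10.05
tool_pos: [556.4, 7.9, 144.3]
tcp_rot: [180.0, -0.0, 83.1]
ft_force: [0.1, 0.6, 0.2]
finger_gap: 80.0
grip_force: 0.0
```

Emit:
apply_moves(rows=[[22, -21, 1, 0, 0, 0], [22, -21, 1, 0, 0, 0], [22, -21, 1, 0, 0, 0], [22, -21, 1, 0, 0, 0], [22, -21, 1, 0, 0, 0]])

```text
time: 10.68
tool_pos: [465.5, 129.8, 139.4]
tcp_rot: [180.0, -0.0, 83.1]
ft_force: [1.0, 0.1, -0.1]
finger_gap: 80.1
grip_force: 0.0
```

Run:
```python
from h import *
s=sense();print(s['time'],s['tool_pos'],s['tcp_rot'],s['ft_force'],s['finger_gap'])
plan([462.5,129,32],83,5)
p,d=snap('top'); cv2.imwrite('pics/t4.png',cv2.resize(p[180:400,330:500,::-1],None,fx=2.7,fy=2.7))
print([(np.round(r['xyz']).tolist(),round(r['confidence'],2)) for r in models.place_of('chip_1','top')])
P=pts('top',d,np.ones_like(d,bool)); c,s_=np.cos(np.deg2rad(-7)),np.sin(np.deg2rad(-7))
rgb=p.reshape(-1,3)[(d>0).ravel()].astype(int)
q=P-[559,-105,0]; bx=q[:,0]*c+q[:,1]*s_; by=-q[:,0]*s_+q[:,1]*c
m=(bx>-205)&(bx<50)&(abs(by)<93)&(rgb.sum(1)<230); print(m.sum())
print('dark bx',np.percentile(bx[m],[0,5,50,95,100]),'by',np.percentile(by[m],[0,100]),'z',np.percentile(P[m,2],[0,50,95,100]))
```

```text
10.675 [465.47004908 129.78981491 139.37573397] [ 1.79971287e+02 -8.98893549e-03  8.30648218e+01] [ 1.02225028  0.07351467 -0.14961812] 80.06448593851395
[[-0.2, -0.6, 21.5, 0.0, 0.0, 0.0], [-0.3, -0.6, 21.4, 0.0, 0.0, 0.0], [-0.2, -0.5, 21.5, 0.0, 0.0, 0.0], [-0.2, -0.6, 21.5, 0.0, 0.0, 0.0], [-0.3, -0.6, 21.5, 0.0, 0.0, 0.0]]
[([433.0, -50.0, 12.0], 0.66), ([420.0, -43.0, 9.0], 0.64), ([381.0, -109.0, 12.0], 0.59), ([403.0, -119.0, 3.0], 0.58)]
996
dark bx [-204.24226573 -185.3546657  -149.29428229 -121.06642055 -120.4372566 ] by [-92.95535125  92.93228394] z [-1.99247313 10.78544179 19.24538052 22.37846453]
```

View pics/t4.png

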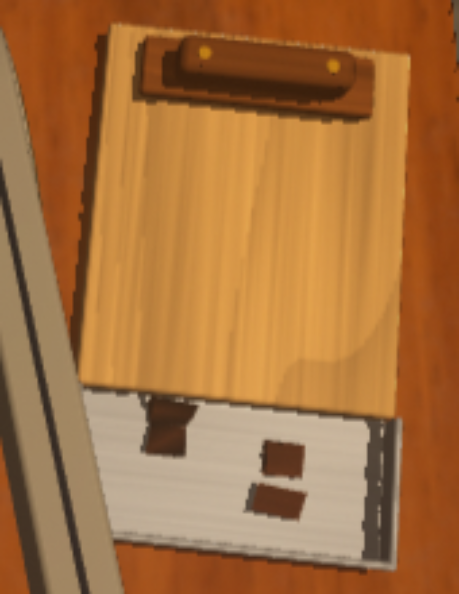

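The view shows all four chips in the pan: (283,458), (277,502), (166,435), and one leaning at (172,410). The block is released at the far end (258,75). Next is tin 1.

Emit:
apply_moves(rows=[[0, -1, 21.5, 0, 0, 0], [0, -1, 21.5, 0, 0, 0], [-1, -1, 21.5, 0, 0, 0], [0, 0, 21.5, 0, 0, 0], [0, 0, 21.5, 0, 0, 0]])

```text
time: 11.4
tool_pos: [463.6, 127.8, 31.1]
tcp_rot: [180.0, 0.0, 83.1]
ft_force: [-0.1, 0.9, -0.0]
finger_gap: 80.4
grip_force: 0.0
```

Emit:
apply_moves(rows=[[0, 0, 0, 0, 0, 0], [0, 0, 0, 0, 0, 0], [0, 0, 0, 0, 0, 0], [0, 0, 0, 0, 0, 0], [0, 0, 0, 0, 0, 0]], fingers=45, grip_force=50)

```text
time: 12.02
tool_pos: [463.0, 128.4, 31.4]
tcp_rot: [180.0, -0.0, 83.1]
ft_force: [0.1, 0.5, -4.1]
finger_gap: 56.7
grip_force: 54.1
```

Emit:
apply_moves(rows=[[0, 0, -6, 0, 0, 0], [0, 0, -15, 0, 0, 0], [0, 0, -15, 0, 0, 0], [0, 0, -15, 0, 0, 0], [0, 0, -9, 0, 0, 0]])

```text
time: 12.65
tool_pos: [463.8, 128.6, 93.1]
tcp_rot: [179.9, -0.0, 83.1]
ft_force: [0.1, 0.8, -5.8]
finger_gap: 56.7
grip_force: 54.6
```

Emit:
apply_moves(rows=[[0, 0, 0, 0, 0, 0], [0, 0, 0, 0, 0, 0], [0, 0, 0, 0, 0, 0], [0, 0, 0, 0, 0, 0], [0, 0, 0, 0, 0, 0]])

```text
time: 13.28
tool_pos: [462.8, 128.4, 91.0]
tcp_rot: [-180.0, 0.0, 83.1]
ft_force: [-0.3, 0.8, -5.0]
finger_gap: 56.6
grip_force: 54.7
```

Run:
```python
from h import *
F=[]
for i in range(6):
    s=sense();F.append(s['ft_force']); eyes.snapshot('wrist')
print(np.round(F,1).tolist(),np.mean(F,0))
s=sense();print(s['time'],s['tool_pos'],s['tcp_rot'],s['finger_gap'],s['grip_force'],s['joint_efforts'])
a=np.deg2rad(-7);c,s_=np.cos(a),np.sin(a)
f=lambda bx,by:(559+bx*c-by*s_,-105+bx*s_+by*c)
print(f(-20,50),f(-20,-50))
plan([*f(-20,50),110],83,5)
```

```text
[[-0.3, 0.8, -5.0], [-0.0, -0.5, -5.7], [-0.2, 0.1, -5.5], [0.3, 0.7, -4.6], [-0.5, 0.1, -4.9], [0.3, 0.4, -6.0]] [-0.08030464  0.24704259 -5.29622338]
13.575 [462.97717903 128.42898378  91.29585919] [-1.79999586e+02 -1.06151238e-03  8.30666162e+01] 57.02143735038334 54.67359026893973 [-1.50334934e-03 -4.43969607e+01 -4.87403655e+01  1.51696522e-02
 -2.87664756e-03 -2.01166972e-05]
(np.float64(545.2425441374309), np.float64(-52.93530554983095)) (np.float64(533.0556097969162), np.float64(-152.18992071396315))
[[-34.0, 20.7, -3.7, 0.0, 0.0, 0.0], [-34.0, 20.7, -3.8, 0.0, 0.0, 0.0], [-34.1, 20.7, -3.7, 0.0, 0.0, 0.0], [-34.0, 20.7, -3.8, 0.0, 0.0, 0.0], [-34.0, 20.8, -3.7, 0.0, 0.0, 0.0]]
```

It weighs about 0.54 kg, which makes it the heaviest: another tin 0.15 kg heavier would exceed 0.6 kg. I'll set it back and move the other two, weighing each on the way.

Emit:
apply_moves(rows=[[0, 0, 15, 0, 0, 0], [0, 0, 15, 0, 0, 0], [0, 0, 15, 0, 0, 0], [0, 0, 9, 0, 0, 0], [0, 0, 5, 0, 0, 0]])

```text
time: 14.2
tool_pos: [462.5, 128.4, 31.3]
tcp_rot: [-179.9, 0.0, 83.1]
ft_force: [-0.8, 0.9, 17.4]
finger_gap: 56.7
grip_force: 57.6
```

Emit:
apply_moves(rows=[[0, 0, 0.5, 0, 0, 0], [0, 0, 0, 0, 0, 0], [0, 0, 0, 0, 0, 0], [0, 0, 0, 0, 0, 0], [0, 0, 0, 0, 0, 0]])

```text
time: 14.82
tool_pos: [463.1, 128.4, 31.9]
tcp_rot: [180.0, -0.0, 83.1]
ft_force: [-0.2, -0.3, -5.3]
finger_gap: 56.6
grip_force: 54.6
```

Emit:
apply_moves(rows=[[0, 0, 0, 0, 0, 0], [0, 0, 0, 0, 0, 0], [0, 0, 0, 0, 0, 0], [0, 0, -10, 0, 0, 0], [0, 0, -40, 0, 0, 0]], fingers=80)

```text
time: 15.45
tool_pos: [460.7, 128.0, 80.5]
tcp_rot: [-179.7, 0.1, 83.1]
ft_force: [-0.0, 0.7, -0.1]
finger_gap: 79.7
grip_force: 0.0
```

Emit:
apply_moves(rows=[[0, 0, -30, 0, 0, 0], [0, 0, -10, 0, 0, 0], [0, 0, 0, 0, 0, 0], [0, 0, 0, 0, 0, 0], [0, 0, 0, 0, 0, 0]])

```text
time: 16.08
tool_pos: [462.0, 128.2, 120.3]
tcp_rot: [-179.9, 0.0, 83.1]
ft_force: [0.5, 0.0, 0.3]
finger_gap: 80.0
grip_force: 0.0
```

Run:
```python
from h import *
s=sense();print(s['time'],s['tool_pos'],s['tcp_rot'],s['ft_force'],s['finger_gap'])
p,d=snap('top')
x,y,z=(P:=pts('top',d,np.ones_like(d,bool))).T
for a in [(463,128),(565,127),(676,141)]:
    m=(z>58)&(z<72)&(np.hypot(x-a[0],y-a[1])<36); print(m.sum(),np.round(cv2.minAreaRect(P[m,:2].astype(np.float32))[0],1))
plan([564.8,126.7,120],83,5)
```

```text
16.075 [461.98954085 128.24331729 120.32569944] [-1.79860893e+02  3.99049103e-02  8.30645612e+01] [0.54364023 0.03319366 0.31408644] 80.03131771915218
54 [445.9 109.2]
0 [0. 0.]
886 [678.1 141.1]
[[2.2, 20.4, 0.1, 0.0, 0.0, 0.0], [2.1, 20.4, 0.0, 0.0, 0.0, 0.0], [2.2, 20.5, 0.1, 0.0, 0.0, 0.0], [2.2, 20.4, 0.1, 0.0, 0.0, 0.0], [2.1, 20.4, 0.0, 0.0, 0.0, 0.0]]
```

Emit:
apply_moves(rows=[[2, 20, 0, 0, 0, 0], [2, 20.5, 0, 0, 0, 0], [2, 20.5, 0, 0, 0, 0], [2, 20.5, 0, 0, 0, 0], [2, 20.5, 0, 0, 0, 0]])

```text
time: 16.75
tool_pos: [565.7, 125.9, 120.9]
tcp_rot: [-179.9, 0.0, 83.1]
ft_force: [0.6, 0.1, 0.6]
finger_gap: 79.9
grip_force: 0.0
```

Emit:
apply_moves(rows=[[0, 0, 20, 0, 0, 0], [0, 0, 23, 0, 0, 0], [0, 0, 23, 0, 0, 0], [0, 0, 15, 0, 0, 0], [0, 0, 8, 0, 0, 0]])

```text
time: 17.38
tool_pos: [563.9, 126.0, 30.9]
tcp_rot: [-179.9, 0.0, 83.1]
ft_force: [-0.4, -0.3, 0.4]
finger_gap: 80.0
grip_force: 0.0
```

Emit:
apply_moves(rows=[[0, 0, 0, 0, 0, 0], [0, 0, 0, 0, 0, 0], [0, 0, 0, 0, 0, 0], [0, 0, 0, 0, 0, 0], [0, 0, 0, 0, 0, 0]], fingers=45)

```text
time: 18.0
tool_pos: [565.8, 126.1, 33.3]
tcp_rot: [180.0, -0.0, 83.1]
ft_force: [-0.4, -0.2, 1.9]
finger_gap: 56.5
grip_force: 53.2
```

Emit:
apply_moves(rows=[[0, 0, -6, 0, 0, 0], [0, 0, -18, 0, 0, 0], [0, 0, -24, 0, 0, 0], [0, 0, -24, 0, 0, 0], [0, 0, -8, 0, 0, 0]])

```text
time: 18.62
tool_pos: [567.1, 126.3, 116.0]
tcp_rot: [179.8, -0.1, 83.1]
ft_force: [-0.4, -0.9, -1.6]
finger_gap: 56.3
grip_force: 53.2
```

Emit:
apply_moves(rows=[[0, 0, 0, 0, 0, 0], [0, 0, 0, 0, 0, 0], [0, 0, 0, 0, 0, 0], [0, 0, 0, 0, 0, 0], [0, 0, 0, 0, 0, 0]])

```text
time: 19.25
tool_pos: [565.3, 126.0, 112.5]
tcp_rot: [-180.0, 0.0, 83.1]
ft_force: [-0.3, 0.4, -1.3]
finger_gap: 56.1
grip_force: 53.2
```

Run:
```python
from h import *
F=[]
for i in range(4):
    s=sense();F.append(s['ft_force']); eyes.snapshot('wrist')
print(np.mean(F,0))
s=sense();print(s['time'],s['tool_pos'],s['tcp_rot'],s['finger_gap'],s['grip_force'])
plan([533,-152,s['tool_pos'][2]],83,10)
```

```text
[-0.0426489  -0.10190071 -1.34072852]
19.45 [565.4149071  126.04551317 112.77132171] [-1.79996585e+02 -3.29780340e-04  8.30670838e+01] 56.100493589967975 53.24432076886296
[[-28.0, 0.1, 0.0, 0.0, 0.0, 0.0], [-28.0, 0.2, 0.0, 0.0, 0.0, 0.0], [-28.0, 0.1, 0.0, 0.0, 0.0, 0.0], [-28.0, 0.2, 0.0, 0.0, 0.0, 0.0], [-28.0, 0.1, 0.0, 0.0, 0.0, 0.0]]
[[-28.0, 0.1, 0.0, 0.0, 0.0, 0.0], [-27.9, 0.2, 0.0, 0.0, 0.0, 0.0], [-28.0, 0.1, 0.0, 0.0, 0.0, 0.0], [-28.0, 0.1, 0.0, 0.0, 0.0, 0.0], [-28.0, 0.2, 0.0, 0.0, 0.0, 0.0]]
```

Emit:
apply_moves(rows=[[-20, 0, 0, 0, 0, 0], [-28, 0, 0, 0, 0, 0], [-32, 0, 0, 0, 0, 0], [-32, 0, 0, 0, 0, 0], [-32, 0, 0, 0, 0, 0]])

```text
time: 20.08
tool_pos: [547.5, -19.0, 112.9]
tcp_rot: [180.0, 0.0, 83.0]
ft_force: [0.2, 0.1, -1.7]
finger_gap: 56.3
grip_force: 53.2
```

Emit:
apply_moves(rows=[[-32, 0, 0, 0, 0, 0], [-32, 0.5, 0, 0, 0, 0], [-32, 0.5, 0, 0, 0, 0], [-25, 0.5, 0, 0, 0, 0], [-15, 0, 0, 0, 0, 0]])

```text
time: 20.7
tool_pos: [532.5, -154.1, 112.9]
tcp_rot: [180.0, 0.0, 83.0]
ft_force: [-0.6, 0.2, -0.4]
finger_gap: 55.9
grip_force: 53.2
```

Emit:
apply_moves(rows=[[0, 0, 10, 0, 0, 0], [0, 0, 17, 0, 0, 0], [0, 0, 17, 0, 0, 0], [0, 0, 9, 0, 0, 0], [0, 0, 3, 0, 0, 0]])

```text
time: 21.32
tool_pos: [532.5, -151.4, 55.5]
tcp_rot: [-179.9, -0.0, 83.1]
ft_force: [-0.2, 0.5, -2.5]
finger_gap: 56.2
grip_force: 53.2
```

Emit:
apply_moves(rows=[[0, 0, 0, 0, 0, 0], [0, 0, 0, 0, 0, 0], [0, 0, 0, 0, 0, 0], [0, 0, 0, 0, 0, 0], [0, 0, 0, 0, 0, 0]])

```text
time: 21.95
tool_pos: [533.2, -152.1, 56.9]
tcp_rot: [180.0, 0.0, 83.1]
ft_force: [0.1, 0.1, -1.0]
finger_gap: 56.1
grip_force: 53.2
```

Emit:
apply_moves(rows=[[0, 0, 0.7, 0, 0, 0], [0, 0, 0.7, 0, 0, 0], [0, 0, 0.5, 0, 0, 0], [0, 0, 0, 0, 0, 0], [0, 0, 0, 0, 0, 0]])

```text
time: 22.58
tool_pos: [533.2, -152.1, 55.3]
tcp_rot: [180.0, 0.0, 83.1]
ft_force: [-3.0, 0.7, 5.6]
finger_gap: 56.5
grip_force: 53.7
```

Emit:
apply_moves(rows=[[0, 0, 0, 0, 0, 0], [0, 0, 0, 0, 0, 0], [0, 0, 0, 0, 0, 0], [0, 0, -10, 0, 0, 0], [0, 0, -30, 0, 0, 0]], fingers=78)

```text
time: 23.2
tool_pos: [531.7, -151.5, 94.0]
tcp_rot: [-179.8, -0.1, 83.1]
ft_force: [0.4, -0.4, -0.5]
finger_gap: 78.0
grip_force: 0.0
```

Emit:
apply_moves(rows=[[0, 0, -30, 0, 0, 0], [0, 0, -15, 0, 0, 0], [0, 0, 0, 0, 0, 0], [0, 0, 0, 0, 0, 0], [0, 0, 0, 0, 0, 0]])

```text
time: 23.82
tool_pos: [532.2, -151.7, 138.3]
tcp_rot: [-179.9, -0.0, 83.1]
ft_force: [-0.2, 1.0, 1.0]
finger_gap: 78.2
grip_force: 0.0
```

Run:
```python
from h import *
s=sense();print(s['time'],s['tool_pos'],s['tcp_rot'],s['ft_force'],s['finger_gap'])
p,d=snap('top')
x,y,z=(P:=pts('top',d,np.ones_like(d,bool))).T
for a in [(463,128),(676,141)]:
    m=(z>58)&(z<72)&(np.hypot(x-a[0],y-a[1])<36); r=cv2.minAreaRect(P[m,:2].astype(np.float32));print(m.sum(),np.round(r[0],1),r[1])
plan([676,140.8,140],10,15)
```

```text
23.825 [ 532.20706082 -151.73107107  138.30352797] [-1.79858483e+02 -3.84758875e-02  8.30685792e+01] [-0.16517825  0.98589145  1.01064061] 78.20126049770724
1061 [462.9 129.3] (57.947021484375, 57.835693359375)
928 [676.3 140.9] (58.560752868652344, 58.441104888916016)
[[20.5, 7.2, -0.1, 0.0, 0.0, 0.085], [21.1, 5.3, -0.1, 0.0, 0.0, 0.085], [21.4, 3.6, -0.1, 0.0, 0.0, 0.085], [21.7, 1.8, -0.1, 0.0, 0.0, 0.085], [21.7, -0.1, -0.1, 0.0, 0.0, 0.085]]
[[21.6, -2.0, -0.1, 0.0, 0.0, 0.085], [21.4, -3.8, -0.1, 0.0, 0.0, 0.085], [21.0, -5.5, -0.1, 0.0, 0.0, 0.085], [20.5, -7.4, -0.1, 0.0, 0.0, 0.085], [19.8, -9.0, -0.1, 0.0, 0.0, 0.085]]
[[18.9, -10.7, -0.1, 0.0, 0.0, 0.085], [17.9, -12.3, -0.1, 0.0, 0.0, 0.085], [16.8, -13.7, -0.2, 0.0, 0.0, 0.085], [15.7, -15.1, -0.1, 0.0, 0.0, 0.085], [14.2, -16.4, -0.1, 0.0, 0.0, 0.085]]
```

Emit:
apply_moves(rows=[[20.5, 7, 0, 0, 0, 0.085], [21, 5.5, 0, 0, 0, 0.085], [21.5, 3.5, 0, 0, 0, 0.085], [21.5, 2, 0, 0, 0, 0.085], [21.5, 0, 0, 0, 0, 0.085]])

```text
time: 24.5
tool_pos: [580.9, -54.3, 139.0]
tcp_rot: [-179.9, 0.0, 58.6]
ft_force: [0.3, 0.0, 0.9]
finger_gap: 78.2
grip_force: 0.0
```

Emit:
apply_moves(rows=[[21.5, -2, 0, 0, 0, 0.085], [21.5, -4, 0, 0, 0, 0.085], [21, -5.5, 0, 0, 0, 0.085], [20.5, -7.5, 0, 0, 0, 0.085], [20, -9, 0, 0, 0, 0.085]])

```text
time: 25.12
tool_pos: [628.7, 43.5, 138.9]
tcp_rot: [-180.0, 0.1, 34.2]
ft_force: [-0.1, -0.6, 0.5]
finger_gap: 78.1
grip_force: 0.0
```

Emit:
apply_moves(rows=[[19, -10.5, 0, 0, 0, 0.085], [18, -12.5, 0, 0, 0, 0.085], [17, -13.5, 0, 0, 0, 0.085], [15.5, -15, 0, 0, 0, 0.085], [14, -16.5, 0, 0, 0, 0.085]])

```text
time: 25.75
tool_pos: [676.6, 140.8, 138.7]
tcp_rot: [-180.0, 0.1, 9.9]
ft_force: [-0.1, -0.6, -0.3]
finger_gap: 78.3
grip_force: 0.0
```

Emit:
apply_moves(rows=[[0, 0, 0, 0, 0, 0], [0, 0, 0, 0, 0, 0], [0, 0, 0, 0, 0, 0], [0, 0, 0, 0, 0, 0], [0, 0, 0, 0, 0, 0]])

```text
time: 26.38
tool_pos: [676.8, 139.8, 140.0]
tcp_rot: [180.0, -0.0, 10.0]
ft_force: [-0.9, -0.5, 0.4]
finger_gap: 77.9
grip_force: 0.0
```

Run:
```python
from h import *
s=sense();print(s['time'],s['tool_pos'],s['tcp_rot'])
plan([676.1,140.8,33],10,10)
```

```text
26.375 [676.80490237 139.80558897 140.03010032] [ 1.79998702e+02 -8.01001261e-03  9.99651778e+00]
[[-0.1, -0.1, 10.7, 0.0, 0.0, 0.0], [0.0, -0.1, 10.7, 0.0, 0.0, 0.0], [-0.1, -0.1, 10.7, 0.0, 0.0, 0.0], [0.0, -0.1, 10.7, 0.0, 0.0, 0.0], [-0.1, -0.2, 10.7, 0.0, 0.0, 0.0]]
[[0.0, -0.1, 10.7, 0.0, 0.0, 0.0], [-0.1, -0.1, 10.7, 0.0, 0.0, 0.0], [0.0, -0.1, 10.7, 0.0, 0.0, 0.0], [-0.1, -0.1, 10.7, 0.0, 0.0, 0.0], [0.0, -0.1, 10.7, 0.0, 0.0, 0.0]]
```

Emit:
apply_moves(rows=[[-0.5, -1, 20, 0, 0, 0], [0, 0, 25, 0, 0, 0], [0, 0, 25, 0, 0, 0], [0, 0, 25, 0, 0, 0], [0, 0, 12, 0, 0, 0]])

```text
time: 27.0
tool_pos: [674.0, 140.8, 29.3]
tcp_rot: [-180.0, 0.3, 10.0]
ft_force: [0.4, -0.3, 0.6]
finger_gap: 78.0
grip_force: 0.0
```

Emit:
apply_moves(rows=[[0, 0, 0, 0, 0, 0], [0, 0, 0, 0, 0, 0], [0, 0, 0, 0, 0, 0], [0, 0, 0, 0, 0, 0], [0, 0, 0, 0, 0, 0]], fingers=45)

```text
time: 27.62
tool_pos: [676.2, 141.1, 33.2]
tcp_rot: [180.0, -0.0, 10.0]
ft_force: [-0.4, -0.9, -2.2]
finger_gap: 56.7
grip_force: 53.5
```

Emit:
apply_moves(rows=[[0, 0, -6, 0, 0, 0], [0, 0, -18, 0, 0, 0], [0, 0, -24, 0, 0, 0], [0, 0, -24, 0, 0, 0], [0, 0, -8, 0, 0, 0]])

```text
time: 28.25
tool_pos: [678.0, 141.4, 116.9]
tcp_rot: [180.0, -0.3, 10.0]
ft_force: [-0.2, 0.7, -2.5]
finger_gap: 57.0
grip_force: 53.8
```

Emit:
apply_moves(rows=[[0, 0, 0, 0, 0, 0], [0, 0, 0, 0, 0, 0], [0, 0, 0, 0, 0, 0], [0, 0, 0, 0, 0, 0], [0, 0, 0, 0, 0, 0]])

```text
time: 28.88
tool_pos: [676.0, 141.1, 112.5]
tcp_rot: [-180.0, 0.0, 10.0]
ft_force: [-0.6, -0.4, -2.3]
finger_gap: 56.7
grip_force: 53.8
```

Run:
```python
from h import *
F=[]
for i in range(4):
    s=sense();F.append(s['ft_force']); eyes.snapshot('wrist')
print(np.mean(F,0))
s=sense();print(s['time'],s['tool_pos'],s['tcp_rot'],s['finger_gap'],s['grip_force'])
plan([545,-53,s['tool_pos'][2]+8],83,15)
```

```text
[-0.13529462  0.37232878 -2.86009891]
29.075 [676.16736386 141.10741682 112.90321515] [-1.79999863e+02 -3.21638555e-03  1.00152513e+01] 56.76166276019871 53.82580881938338
[[-10.9, 11.2, -0.5, 0.0, 0.0, -0.085], [-11.7, 10.3, -0.6, 0.0, 0.0, -0.085], [-12.6, 9.2, -0.5, 0.0, 0.0, -0.085], [-13.4, 8.1, -0.5, 0.0, 0.0, -0.085], [-14.0, 7.0, -0.6, 0.0, 0.0, -0.085]]
[[-14.5, 5.7, -0.5, 0.0, 0.0, -0.085], [-14.9, 4.5, -0.5, 0.0, 0.0, -0.085], [-15.3, 3.2, -0.6, 0.0, 0.0, -0.085], [-15.5, 1.9, -0.5, 0.0, 0.0, -0.085], [-15.6, 0.6, -0.5, 0.0, 0.0, -0.085]]
[[-15.6, -0.8, -0.6, 0.0, 0.0, -0.085], [-15.5, -2.0, -0.5, 0.0, 0.0, -0.085], [-15.3, -3.4, -0.5, 0.0, 0.0, -0.085], [-14.9, -4.7, -0.6, 0.0, 0.0, -0.085], [-14.4, -5.9, -0.5, 0.0, 0.0, -0.085]]
```

Emit:
apply_moves(rows=[[-11, 11, -0.5, 0, 0, -0.085], [-12, 10.5, -0.5, 0, 0, -0.085], [-12.5, 9, -0.5, 0, 0, -0.085], [-13.5, 8, -0.5, 0, 0, -0.085], [-14, 7, -0.5, 0, 0, -0.085]])

```text
time: 29.7
tool_pos: [631.7, 76.1, 115.6]
tcp_rot: [180.0, -0.0, 34.5]
ft_force: [0.1, 0.4, -2.4]
finger_gap: 56.8
grip_force: 53.8
```

Emit:
apply_moves(rows=[[-14.5, 5.5, -0.5, 0, 0, -0.085], [-15, 4.5, -0.5, 0, 0, -0.085], [-15.5, 3, -0.5, 0, 0, -0.085], [-15.5, 2, -0.5, 0, 0, -0.085], [-15.5, 0.5, -0.5, 0, 0, -0.085]])

```text
time: 30.32
tool_pos: [587.7, 11.7, 118.2]
tcp_rot: [180.0, -0.0, 58.9]
ft_force: [0.7, -0.5, -2.7]
finger_gap: 56.9
grip_force: 53.8
```

Emit:
apply_moves(rows=[[-15.5, -1, -0.5, 0, 0, -0.085], [-15.5, -2, -0.5, 0, 0, -0.085], [-15.5, -3.5, -0.5, 0, 0, -0.085], [-15, -4.5, -0.5, 0, 0, -0.085], [-14.5, -6, -0.5, 0, 0, -0.085]])

```text
time: 30.95
tool_pos: [543.7, -53.3, 120.8]
tcp_rot: [180.0, 0.0, 83.2]
ft_force: [0.7, 0.4, -2.3]
finger_gap: 56.5
grip_force: 53.8
```

Emit:
apply_moves(rows=[[0, 0, 0, 0, 0, 0], [0, 0, 10, 0, 0, 0], [0, 0, 18, 0, 0, 0], [0, 0, 18, 0, 0, 0], [0, 0, 10, 0, 0, 0]])

```text
time: 31.58
tool_pos: [542.5, -52.3, 61.8]
tcp_rot: [-179.8, -0.0, 83.1]
ft_force: [0.6, 0.3, -3.0]
finger_gap: 56.7
grip_force: 53.8
```

Emit:
apply_moves(rows=[[0, 0, 3, 0, 0, 0], [0, 0, 0, 0, 0, 0], [0, 0, 0, 0, 0, 0], [0, 0, 0, 0, 0, 0], [0, 0, 0, 0, 0, 0]])

```text
time: 32.2
tool_pos: [544.1, -52.9, 61.8]
tcp_rot: [180.0, 0.0, 83.1]
ft_force: [-0.3, 0.5, -2.6]
finger_gap: 57.2
grip_force: 53.8
```

Emit:
apply_moves(rows=[[0, 0, 2.5, 0, 0, 0], [0, 0, 2, 0, 0, 0], [0, 0, 1, 0, 0, 0], [0, 0, 0.9, 0, 0, 0], [0, 0, 0, 0, 0, 0]])

```text
time: 32.83
tool_pos: [543.8, -52.8, 54.9]
tcp_rot: [-180.0, -0.0, 83.1]
ft_force: [-0.9, 0.6, -2.8]
finger_gap: 56.7
grip_force: 53.8
```

Emit:
apply_moves(rows=[[0, 0, 0, 0, 0, 0], [0, 0, 0, 0, 0, 0], [0, 0, 0, 0, 0, 0], [0, 0, 0, 0, 0, 0], [0, 0, 0, 0, 0, 0]])

```text
time: 33.45
tool_pos: [543.9, -52.8, 55.0]
tcp_rot: [180.0, 0.0, 83.1]
ft_force: [0.6, -0.9, -3.4]
finger_gap: 56.5
grip_force: 53.8
```

Emit:
apply_moves(rows=[[0, 0, 0.5, 0, 0, 0], [0, 0, 0.5, 0, 0, 0], [0, 0, 0.3, 0, 0, 0], [0, 0, 0, 0, 0, 0], [0, 0, 0, 0, 0, 0]])

```text
time: 34.08
tool_pos: [544.0, -52.8, 54.1]
tcp_rot: [180.0, -0.0, 83.1]
ft_force: [-3.3, 1.3, 4.6]
finger_gap: 56.6
grip_force: 54.6
```

Contact. Now release, and return to the heavy tin.

Emit:
apply_moves(rows=[[0, 0, 0, 0, 0, 0], [0, 0, 0, 0, 0, 0], [0, 0, 0, 0, 0, 0], [0, 0, -10, 0, 0, 0], [0, 0, -30, 0, 0, 0]], fingers=80)

```text
time: 34.7
tool_pos: [542.4, -52.6, 92.8]
tcp_rot: [-179.8, -0.0, 83.1]
ft_force: [0.5, 0.1, -0.3]
finger_gap: 80.1
grip_force: 0.0
```

Emit:
apply_moves(rows=[[0, 0, -30, 0, 0, 0], [0, 0, -15, 0, 0, 0], [0, 0, 0, 0, 0, 0], [0, 0, 0, 0, 0, 0], [0, 0, 0, 0, 0, 0]])

```text
time: 35.33
tool_pos: [542.9, -52.6, 137.1]
tcp_rot: [-179.9, -0.0, 83.1]
ft_force: [-0.2, -0.2, -0.4]
finger_gap: 79.8
grip_force: 0.0
```

Run:
```python
from h import *
s=sense();print(s['time'],s['tool_pos'],s['tcp_rot'],s['finger_gap'])
plan([462.9,129,s['tool_pos'][2]],83,10)
```

```text
35.325 [542.87823416 -52.62163248 137.12151799] [-1.79854406e+02 -1.13724500e-02  8.30652394e+01] 79.79483550344193
[[17.1, -10.1, 0.0, 0.0, 0.0, 0.0], [17.0, -10.2, 0.1, 0.0, 0.0, 0.0], [17.1, -10.1, 0.0, 0.0, 0.0, 0.0], [17.1, -10.1, 0.0, 0.0, 0.0, 0.0], [17.0, -10.2, 0.0, 0.0, 0.0, 0.0]]
[[17.1, -10.1, 0.1, 0.0, 0.0, 0.0], [17.0, -10.1, 0.0, 0.0, 0.0, 0.0], [17.1, -10.2, 0.0, 0.0, 0.0, 0.0], [17.1, -10.1, 0.1, 0.0, 0.0, 0.0], [17.0, -10.1, 0.0, 0.0, 0.0, 0.0]]
```

Emit:
apply_moves(rows=[[17, -10, 0, 0, 0, 0], [17, -10, 0, 0, 0, 0], [17, -10, 0, 0, 0, 0], [17, -10, 0, 0, 0, 0], [17, -10, 0, 0, 0, 0]])

```text
time: 35.95
tool_pos: [503.9, 39.1, 138.8]
tcp_rot: [180.0, -0.0, 83.1]
ft_force: [0.1, -1.0, 1.2]
finger_gap: 79.5
grip_force: 0.0
```

Emit:
apply_moves(rows=[[17, -10, 0, 0, 0, 0], [17, -10, 0, 0, 0, 0], [17, -10, 0, 0, 0, 0], [17, -10, 0, 0, 0, 0], [17, -10, 0, 0, 0, 0]])

```text
time: 36.58
tool_pos: [464.5, 129.2, 138.7]
tcp_rot: [180.0, -0.0, 83.1]
ft_force: [0.9, 0.3, 0.1]
finger_gap: 80.2
grip_force: 0.0
```

Emit:
apply_moves(rows=[[0, 0, 0, 0, 0, 0], [0, 0, 0, 0, 0, 0], [0, 0, 0, 0, 0, 0], [0, 0, 0, 0, 0, 0], [0, 0, 0, 0, 0, 0]])

```text
time: 37.2
tool_pos: [465.2, 127.7, 138.7]
tcp_rot: [-180.0, 0.0, 83.0]
ft_force: [0.1, -0.4, 0.3]
finger_gap: 79.8
grip_force: 0.0
```

Run:
```python
from h import *
s=sense();print(s['time'],s['tool_pos'],s['tcp_rot'],s['finger_gap'])
plan([462.9,129,32],83,5)
```

```text
37.2 [465.19411894 127.68580672 138.65511549] [-1.79995434e+02  4.29386832e-03  8.30336600e+01] 79.83639724258693
[[0.2, -0.5, 21.3, 0.0, 0.0, 0.0], [0.2, -0.5, 21.4, 0.0, 0.0, 0.0], [0.2, -0.5, 21.3, 0.0, 0.0, 0.0], [0.2, -0.4, 21.3, 0.0, 0.0, 0.0], [0.2, -0.5, 21.4, 0.0, 0.0, 0.0]]
```

Emit:
apply_moves(rows=[[1, -1, 21, 0, 0, 0], [0, -1, 24, 0, 0, 0], [0, -0.5, 24, 0, 0, 0], [0, 0, 23, 0, 0, 0], [0, 0, 15, 0, 0, 0]])

```text
time: 37.83
tool_pos: [462.2, 129.1, 30.5]
tcp_rot: [-179.9, 0.0, 83.1]
ft_force: [0.5, -1.3, 0.8]
finger_gap: 80.1
grip_force: 0.0
```

Emit:
apply_moves(rows=[[0, 0, 0, 0, 0, 0], [0, 0, 0, 0, 0, 0], [0, 0, 0, 0, 0, 0], [0, 0, 0, 0, 0, 0], [0, 0, 0, 0, 0, 0]], fingers=45, grip_force=60)

```text
time: 38.45
tool_pos: [462.9, 129.4, 32.0]
tcp_rot: [180.0, -0.0, 83.1]
ft_force: [-0.8, 0.1, -1.9]
finger_gap: 56.8
grip_force: 64.9
```

Emit:
apply_moves(rows=[[0, 0, -8, 0, 0, 0], [0, 0, -25, 0, 0, 0], [0, 0, -30, 0, 0, 0], [0, 0, -30, 0, 0, 0], [0, 0, -30, 0, 0, 0]])

```text
time: 39.08
tool_pos: [462.5, 129.3, 155.9]
tcp_rot: [-180.0, -0.0, 83.1]
ft_force: [0.3, 0.1, -5.0]
finger_gap: 56.3
grip_force: 65.6
```

Emit:
apply_moves(rows=[[0, 0, -30, 0, 0, 0], [0, 0, -25, 0, 0, 0], [0, 0, -15, 0, 0, 0], [0, 0, -7, 0, 0, 0], [0, 0, 0, 0, 0, 0]])

```text
time: 39.7
tool_pos: [462.6, 129.3, 231.4]
tcp_rot: [-180.0, 0.0, 83.1]
ft_force: [1.0, -0.6, -6.3]
finger_gap: 56.4
grip_force: 65.7
```

Emit:
apply_moves(rows=[[0, 0, 0, 0, 0, 0], [0, 0, 0, 0, 0, 0], [0, 0, 0, 0, 0, 0], [0, 0, 0, 0, 0, 0], [0, 0, 0, 0, 0, 0]])

```text
time: 40.33
tool_pos: [462.7, 129.3, 231.6]
tcp_rot: [-180.0, 0.0, 83.1]
ft_force: [-1.0, -0.2, -5.6]
finger_gap: 56.5
grip_force: 65.7
```

Emit:
apply_moves(rows=[[0, 0, 0, 0, 0, 0], [0, 0, 0, 0, 0, 0], [0, 0, 0, 0, 0, 0], [0, 0, 0, 0, 0, 0], [0, 0, 0, 0, 0, 0]])

```text
time: 40.95
tool_pos: [462.7, 129.3, 231.7]
tcp_rot: [-180.0, 0.0, 83.1]
ft_force: [0.1, -0.4, -5.2]
finger_gap: 56.5
grip_force: 65.7
```

Run:
```python
from h import *
F=[sense()['ft_force']]
snap('scene','s5.png');F.append(sense()['ft_force']); p,d=snap('top'); F.append(sense()['ft_force']);print(np.mean(F,0))
s=sense();print(s['time'],s['tool_pos'],s['finger_gap'],s['grip_force'])
print([(np.round(r['xyz']).tolist(),round(r['confidence'],2)) for r in models.place_of('chip_1','top')])
x,y,z=(P:=pts('top',d,np.ones_like(d,bool))).T
for a in [(533,-152),(544,-53)]:
    m=(z>80)&(z<96)&(np.hypot(x-a[0],y-a[1])<36); print(m.sum(),P[m].mean(0),P[m,2].std())
cv2.imwrite('pics/t5.png',cv2.resize(p[180:400,260:500,::-1],None,fx=2.5,fy=2.5))
```

```text
[ 0.07374042 -0.15565948 -4.81808693]
41.05 [462.73035077 129.29380302 231.69397929] 56.90829095629014 65.72893146425486
[([416.0, -45.0, 12.0], 0.75), ([439.0, -46.0, 12.0], 0.7), ([380.0, -113.0, 12.0], 0.48), ([406.0, -118.0, 2.0], 0.46)]
1073 [ 532.17538592 -150.35798139   87.65250122] 1.6732182202218462
1057 [543.07151028 -52.11325703  87.6336966 ] 1.6691225425826584
```

View pics/s5.png

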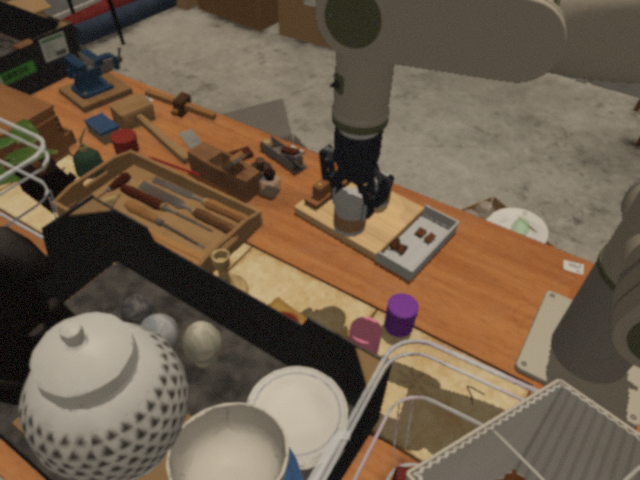

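View pics/t5.png

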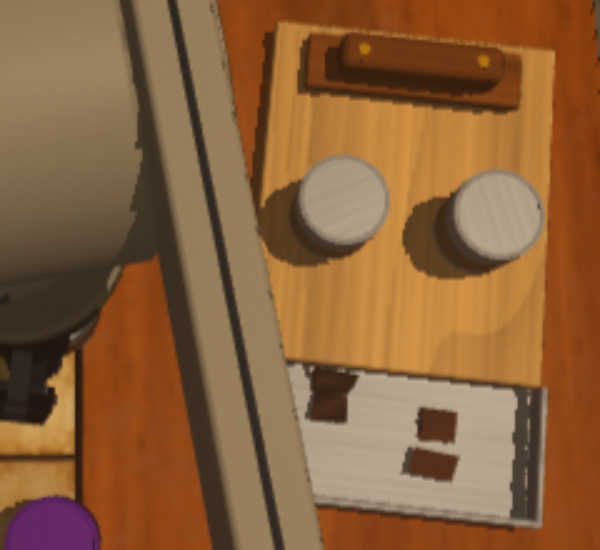

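Both light tins stand upright on the board, at (343,202) and (497,215) in the top view, with lid tops at z about 88 mm. All four chips are in the pan around (330,395), (437,425) and (433,463). The heavy tin is held at (350,210) in the scene view, its underside about 200 mm up.

```bash
python3 -c "
from bench import job
print(job.hand_in())"
```

```text
the job is handed in; nothing more can be done
None
```

I handed the job in at about 41 s, but the hand-in returned no verdict. All four chips were swept into the pan, the two lighter tins (about 0.13 and 0.27 kg) stand upright on the board, and the heaviest (about 0.54 kg) is held still with its underside about 200 mm above the table.

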